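# Seat the brass antenna element in the length jig

### The job

Two V-groove length jigs on the radio repair bench each hold an antenna element, and neither has reached its red end stop. Gently push the brass element along its groove, without lifting it out or ramming the stop, until its end is fully home against the red stop, then let go of it. Leave the black element where it lies.

Things in the scene. Friction and masses are not known exactly. Their poses are not given: they have to be found in the camera images.
- brass_rod: Brass antenna element, a rod with copper bands, 120 mm long, 28 mm diameter, flat ends, 0.2 kg. Origin: its centre; x along it, towards the stop (it may roll). Lies in the groove, axis 48 mm, top 62 mm above the table, 70 to 110 mm short of the stop; home, its centre is at x = +55 mm of brass_jig. Friction 0.5-2 N: closed fingertips just above the rails can push its rear end.
- brass_jig: Fixed blue jig, bright V-groove along its x, red stop plate; holds the brass rod. Origin: under the groove's middle line, at table height; +x runs to the stop, away from the robot, z up. Body x -130 (open end) to +123 mm, 64 mm wide. Flat rails 45 mm high; groove 90 degrees, 34 mm wide at the top. Stop face at x = +115 mm, 56 mm wide, 70 mm high.
- black_rod: Black plastic antenna element, a rod with grey bands, same size, origin and axes as brass_rod; lies in the same way in black_jig's groove, also short of its stop. To be left alone.
- black_jig: Fixed jig just like brass_jig (same size, origin and axes), beside it; it holds the black rod.
Mind the look-alikes: they are no part of the job. Several things have the shape of the brass_rod; the one meant has the colours described above.

How it is judged (in metres and radians):
At the end, for the whole second after the job is handed in: The brass element lies at rest down in the groove of its own jig (centre within 8 mm of the groove's middle line and 6 mm of its seated height, within 10 degrees of the groove), its leading end within 10 mm of the red stop; the black element lies within 15 mm of where it was (x of brass_rod in the frame of brass_jig above 0.045 m and y of brass_rod in the frame of brass_jig between -0.008 and 0.008 m and z of brass_rod in the frame of brass_jig between 0.042 and 0.054 m and angle between the x axis of brass_rod and the x axis of brass_jig, either way round below 0.17 rad and linear speed of brass_rod below 0.01 m/s and distance of black_rod from where it was at the start of the episode below 0.015 m); the robot touches nothing.
It fails at once if the brass element is rammed: pressed against its jig or stop with more than 40 N (contact force between brass_rod and brass_jig above 40 N).
It fails at once if the brass element is lifted out of its groove (centre raised more than 20 mm) (z of brass_rod in the frame of brass_jig above 0.068 m).
It fails at once if the black element is moved by more than 15 mm (distance of black_rod from where it was at the start of the episode above 0.015 m).
It also fails if it takes over 32 s, if anything falls off the work surface, if the arm or the gripper's body presses on something with over 40 N, if the wrist force passes 120 N, or if a joint passes its speed limit or range.

### The arm

A 6-joint arm with a two-finger parallel gripper is mounted at the origin on the work surface. World frame = base frame: x ahead of the robot, y to its left, z up, the work surface at z = 0. Lengths are in mm, angles in rad, forces in N, time in s.
With the tool pointing down it reaches from about 400 to 925 mm from the base axis. Payload 12.5 kg.
Tool frame: the origin (TCP) lies midway between the tips of the shut fingers; the grasp point (between the pads) lies 19 mm behind it; z points along the fingers, y is the line along which they close (so a half turn about z gives the same grasp; the last joint's range is limited). The gripper opens to 95 mm and grips with 3 to 60 N. Pads are 20 mm wide; open, the fingers measure 119 mm over their backs; the gripper's body (75 mm by 180 mm) begins 59 mm behind the grasp point.
Start: joints at [-1.239, 0.491, 1.559, -0, 1.092, -0.106], TCP at [264.992, -566.062, 214.661] pointing down, gripper open.
Joint ranges: [-3.1, 3.1], [-0.84, 2.19], [0.05, 2.79], [-1.13, 4.28], [0.06, 2.93], [-2.69, 2.69]. Speed limits (rad/s): [2.22, 2.22, 2.79, 3.14, 3.14, 3.14].

### API

Orientations are given as a 3x3 rotation matrix whose columns are the frame's x, y, z axes.
In Python, from cell import ctrl gives the robot as it stands. The module is installed in compiled form; this text tells all that it offers.
- The arm moves only by the shell command python3 -m pendant 'ROWS'. ROWS is JSON, a list of rows, each an object with "linear": the shift along the world's x, y, z in units of 500 mm (1.0 is 500 mm), a list of three; "roll": the turn about the world's z in units of 90 degrees (1.0 is 90 degrees); "hand": the opening, from 0 (shut) to 1 (fully open). In form: [{"linear": [tx, ty, tz], "roll": roll, "hand": hand}, ...]. A call has exactly 5 rows; each row shifts and turns the commanded pose from where the row before left it; what a row does not reach is not made up. A row lasts 1/10 s, in which the tool goes at most 50 mm and 8.59 degrees, less where a joint would pass 70% of its speed; a pose out of reach is approached as far as the arm can. A call with a number of a shift or a turn outside -1 to 1 is refused whole. A call with a gripper value outside its range is refused whole. The fingers move at their own pace and stop on an object; the grip force is fixed at half the most. Time passes only in rows, so rows that do not move let the fingers close, or fill a call up. It gives the time, the measured TCP pose, the force, the opening and the grip force at its end, in the units of the state.
- ctrl.state(): the state, without advancing time (a new reading comes with each control period).
- ctrl.get_image(name): name is "scene" or "top" or "wrist"; returns the picture (480x640x3 uint8, red, green, blue); there is no depth.
- ctrl.camera_info(name): a dict with "fx", "fy", "cx", "cy" (pixels), "R" (3x3) and "t" (3): a world point X has camera coordinates R X + t; the wrist camera has in their place "mount" (4x4, takes a point from camera to tool coordinates, whose origin is the TCP and whose axes are the flange's). Camera axes: x right, y down, z forward; pixel columns grow to the right and rows downward; lengths in mm; the calibration is good to about 2 mm. A picture is of the moment at which its call begins: read the wrist's pose just before it. camera_info takes no time and is no camera call.
- ctrl.close_job(): hands the job in; it is judged then, once.
The state is a dict: "t": time; "q": joint angles; "dq": joint speeds; "joint_torque": joint torques, N m; "eef_pos": TCP position; "orientation": TCP orientation; "contact_force": force on the tool from outside, world axes, zero at the start; "moment": the same for the moment, N m; "gripper_width": finger opening in mm; "grip_force": force on a finger pad.
Only numpy, scipy, OpenCV 4.12 (cv2) and the standard library are available. Lean on these libraries where they do the work, as an engineer would, in place of code of your own. Each camera call takes 0.05 s, during which the arm holds its last target. There are 200 camera calls.

## Working session

There is one attempt and no reset: what is moved stays moved. The work goes in short steps, Python scripts to look and compute and a shell command to move; the robot and the scene stay as the last step left them, time stands still between calls to the robot, and variables do not carry over. Pictures are saved under pics/ and viewed, at most 10 in all, crops included, and the job is handed in when it is done.

```bash
mkdir -p pics; python3 - <<'E'
from cell import ctrl
import cv2,numpy as np
for n in("top","scene"):
    cv2.imwrite(f"pics/{n}0.png",ctrl.get_image(n)[:,:,::-1]); c=ctrl.camera_info(n); print(n,{k:np.round(v,3).tolist() for k,v in c.items()})
s=ctrl.state();print(s['t'],s['eef_pos'],np.round(s['orientation'],3).tolist(),s['gripper_width'])
E
```

```text
top {'fx': 456.037, 'fy': 456.037, 'cx': 319.826, 'cy': 239.699, 'R': [[-0.008, -1.0, 0.006], [-0.997, 0.007, -0.071], [0.071, -0.006, -0.997]], 't': [-42.056, 418.986, 730.972]}
scene {'fx': 508.189, 'fy': 508.189, 'cx': 313.251, 'cy': 229.906, 'R': [[-0.584, 0.812, 0.007], [0.595, 0.434, -0.677], [-0.552, -0.391, -0.736]], 't': [280.841, -165.328, 1242.316]}
0.1 [ 264.91180102 -565.83272271  214.1238829 ] [[0.906, 0.424, -0.0], [0.424, -0.906, 0.001], [0.0, -0.001, -1.0]] 95.16955747209681
```

View pics/top0.png

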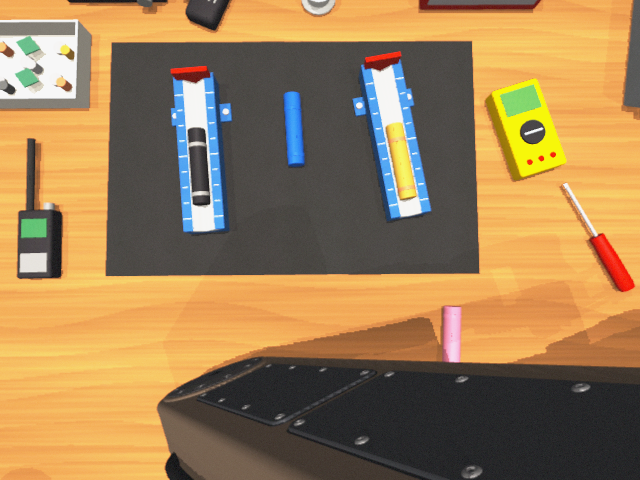

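View pics/scene0.png

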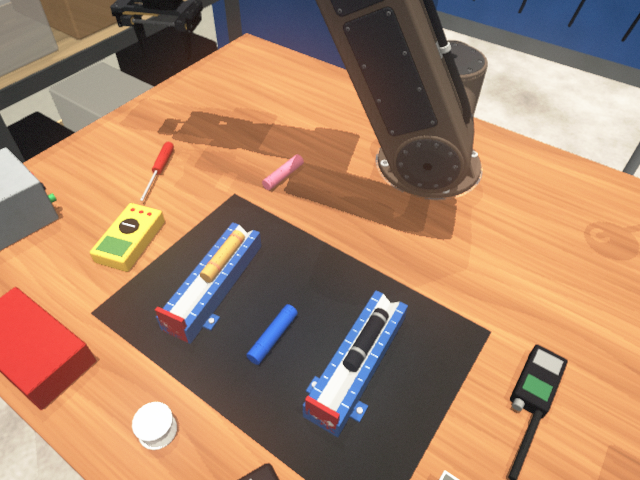

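The top view shows the brass rod at about (402,160) in the right-hand jig, with its stop at (383,60). The black rod is at (200,165) in the left-hand jig. Next I measure on an enlarged crop.

```bash
cat > h.py <<'E'
import numpy as np,cv2
from cell import ctrl
def back(uv,z,n="top"):
    c=ctrl.camera_info(n);R=np.array(c['R']);C=-R.T@np.array(c['t'])
    d=R.T@np.array([(uv[0]-c['cx'])/c['fx'],(uv[1]-c['cy'])/c['fy'],1]);return C+d*(z-C[2])/d[2]
E
python3 - <<'E'
from h import *
im=cv2.imread("pics/top0.png");cv2.imwrite("pics/crop.png",cv2.resize(im[40:230,345:445],None,fx=3,fy=3,interpolation=cv2.INTER_CUBIC))
hsv=cv2.cvtColor(im,cv2.COLOR_BGR2HSV)
m=cv2.inRange(hsv,(10,70,120),(32,255,255));m[:,:350]=0;m[:,440:]=0;m[:100]=0;m[205:]=0
n,l,st,_=cv2.connectedComponentsWithStats(m);k=1+st[1:,4].argmax();print(st[k])
ys,xs=np.where(l==k);P=np.array([back(p,52)[:2] for p in zip(xs,ys)])
c=P.mean(0);w,v=np.linalg.eigh(np.cov(P.T));a=v[:,1]*np.sign(v[0,1]);pr=(P-c)@a;pw=(P-c)@[-a[1],a[0]]
print(c,a,np.degrees(np.arctan2(a[1],a[0])),pr.min(),pr.max(),pw.min(),pw.max())
m=cv2.inRange(hsv,(95,100,80),(130,255,255));m[:,:350]=0;m[:,440:]=0
n,l,st,_=cv2.connectedComponentsWithStats(m)
print(st)
E
```

```text
[ 386  122   31   78 1357]
[ 539.90107917 -173.33406513] [0.98529974 0.17083446] 9.836340086908733 -61.543278249862624 62.476161325132225 -14.155085474277554 14.393065388625446
[[     0      0    640    480 303602]
 [   392     60     12     18    136]
 [   352     64     49    157   2177]
 [   395     78     34    121   1152]
 [   419    199     12     16    129]
 [   415    215      3      1      3]
 [   406    217      1      1      1]]
```

View pics/crop.png

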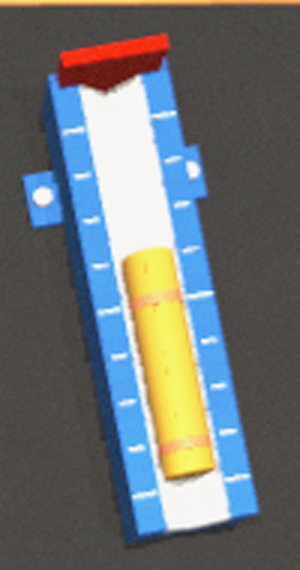

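```bash
python3 - <<'E'
from h import *
f=lambda x,y,z:back((345+(x+.5)/3-.5,40+(y+.5)/3-.5),z)[:2]
g=[f(168,530,45),f(230,520,45)];print("near groove",g,np.linalg.norm(g[0]-g[1]))
o=[f(137,535,45),f(258,513,45)];print("near outer",o,np.linalg.norm(o[0]-o[1]))
s=[f(61,66,70),f(168,49,70)];print("stop front top",s,np.linalg.norm(s[0]-s[1]))
a=(sum(s)-sum(g))/2;print(a,np.linalg.norm(a),np.degrees(np.arctan2(a[1],a[0])))
a/=np.linalg.norm(a);n=np.array([-a[1],a[0]]);c=np.array([539.9,-173.3]);O=sum(g)/2+130*a
print("origin",O,"rod in jig",(c-O)@a,(c-O)@n)
O2=sum(s)/2-115*a;print(O2,(c-O2)@a,(c-O2)@n)
E
```

```text
near groove [array([ 452.54754362, -172.8207578 ]), array([ 457.61444034, -205.59027343])] 33.15892936717178
near outer [array([ 450.01706362, -156.45519751]), array([ 461.22214468, -220.43921935])] 64.95774697821095
stop front top [array([ 692.60865421, -117.44665866]), array([ 701.45706432, -173.32115698])] 56.5707868430323
[241.95186729  43.8216078 ] 245.8882660750757 10.265955133156876
origin [ 582.99983597 -166.0372323 ] rod in jig -43.70420809968332 0.5346489389539766
[ 583.87388189 -165.87892768] -44.592474174759076 0.5346489389540077
```

The jig axis is at about 10.1°, with its origin near (583.4, -166). The rod centre is at x = -44, so it has about 99 mm to go. The approach point is the TCP at about (441, -191), with the hand shut and turned by -15°.

```bash
python3 -m pendant '[{"linear":[0.035,0.075,0],"roll":-0.05,"hand":0},{"linear":[0.035,0.075,0],"roll":-0.05,"hand":0},{"linear":[0.035,0.075,0],"roll":-0.05,"hand":0},{"linear":[0.035,0.075,0],"roll":-0.017,"hand":0},{"linear":[0.035,0.075,0],"roll":0,"hand":0}]'
python3 -m pendant '[{"linear":[0.035,0.075,0],"roll":0,"hand":0},{"linear":[0.035,0.075,0],"roll":0,"hand":0},{"linear":[0.035,0.075,0],"roll":0,"hand":0},{"linear":[0.035,0.075,0],"roll":0,"hand":0},{"linear":[0.035,0.07,0],"roll":0,"hand":0}]'
python3 -m pendant '[{"linear":[0,0,-0.06],"roll":0,"hand":0},{"linear":[0,0,-0.06],"roll":0,"hand":0},{"linear":[0,0,-0.06],"roll":0,"hand":0},{"linear":[0,0,-0.04],"roll":0,"hand":0},{"linear":[0,0,0],"roll":0,"hand":0}]'
python3 - <<'E'
from h import *
s=ctrl.state();p=s['eef_pos'];a=np.radians(10.1);u=np.array([np.cos(a),np.sin(a)]);n=np.array([-u[1],u[0]]);d=p[:2]-[583.4,-166]
print(d@u,d@n,p,np.degrees(np.arctan2(s['orientation'][1][0],s['orientation'][0][0])))
cv2.imwrite("pics/w1.png",ctrl.get_image("wrist")[:,:,::-1])
E
```

```text
t: 0.6
eef_pos: [352.8, -376.9, 214.4]
orientation: [[0.985, 0.173, -0.0], [0.173, -0.985, 0.0], [-0.0, -0.0, -1.0]]
contact_force: [0.6, 0.8, 0.7]
gripper_width: 60.7
grip_force: 0.0
t: 1.1
eef_pos: [440.3, -191.8, 214.6]
orientation: [[0.985, 0.175, -0.0], [0.175, -0.985, 0.0], [-0.0, -0.0, -1.0]]
contact_force: [0.3, 0.2, 0.6]
gripper_width: 20.4
grip_force: 0.0
t: 1.6
eef_pos: [438.9, -192.9, 102.5]
orientation: [[0.985, 0.175, -0.004], [0.175, -0.985, 0.002], [-0.004, -0.003, -1.0]]
contact_force: [-0.4, 0.8, 1.0]
gripper_width: 0.2
grip_force: 0.0
-146.94416941755134 -1.1474681400918563 [ 438.93422566 -192.89880394  102.54265439] 10.055597839604447
```

View pics/w1.png

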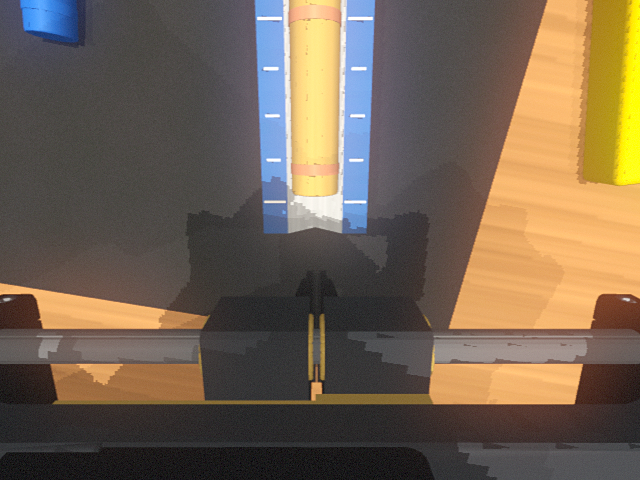

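The wrist view shows the shut fingers (column 316) in line with the groove and the rod's rear end at (316,195). I lower the hand to just above rail height.

```bash
python3 -m pendant '[{"linear":[0,0.002,-0.04],"roll":0,"hand":0},{"linear":[0,0,-0.04],"roll":0,"hand":0},{"linear":[0,0,-0.02],"roll":0,"hand":0},{"linear":[0,0,0],"roll":0,"hand":0},{"linear":[0,0,0],"roll":0,"hand":0}]'
```

```text
t: 2.15
eef_pos: [440.4, -192.8, 55.5]
orientation: [[0.985, 0.175, 0.001], [0.175, -0.985, -0.001], [0.001, 0.001, -1.0]]
contact_force: [0.2, -0.8, -0.1]
gripper_width: 0.2
grip_force: 0.0
```

```bash
python3 -m pendant '[{"linear":[0,0,-0.007],"roll":0,"hand":0},{"linear":[0.0098,0.0018,0],"roll":0,"hand":0},{"linear":[0.0098,0.0018,0],"roll":0,"hand":0},{"linear":[0.0098,0.0018,0],"roll":0,"hand":0},{"linear":[0.0098,0.0018,0],"roll":0,"hand":0}]'
python3 -m pendant '[{"linear":[0.0079,0.0014,0],"roll":0,"hand":0},{"linear":[0.0079,0.0014,0],"roll":0,"hand":0},{"linear":[0.0079,0.0014,0],"roll":0,"hand":0},{"linear":[0.0079,0.0014,0],"roll":0,"hand":0},{"linear":[0.0079,0.0014,0],"roll":0,"hand":0}]'
python3 -m pendant '[{"linear":[0.0079,0.0014,0],"roll":0,"hand":0},{"linear":[0.0079,0.0014,0],"roll":0,"hand":0},{"linear":[0.0079,0.0014,0],"roll":0,"hand":0},{"linear":[0.0079,0.0014,0],"roll":0,"hand":0},{"linear":[0.0079,0.0014,0],"roll":0,"hand":0}]'
```

```text
t: 2.65
eef_pos: [460.2, -188.9, 51.3]
orientation: [[0.985, 0.175, 0.0], [0.175, -0.985, -0.0], [0.0, 0.0, -1.0]]
contact_force: [0.7, -0.8, 0.2]
gripper_width: 0.5
grip_force: 0.0
t: 3.15
eef_pos: [479.5, -185.4, 51.1]
orientation: [[0.985, 0.175, -0.0], [0.175, -0.985, 0.0], [-0.0, -0.0, -1.0]]
contact_force: [-0.6, -0.3, 0.4]
gripper_width: 0.2
grip_force: 0.5
t: 3.65
eef_pos: [499.4, -181.9, 51.1]
orientation: [[0.985, 0.175, -0.0], [0.175, -0.985, -0.0], [-0.0, 0.0, -1.0]]
contact_force: [-1.3, 0.1, -0.6]
gripper_width: -0.0
grip_force: 0.4
```

```bash
python3 -m pendant '[{"linear":[0.0079,0.0014,0],"roll":0,"hand":0},{"linear":[0.0079,0.0014,0],"roll":0,"hand":0},{"linear":[0.0079,0.0014,0],"roll":0,"hand":0},{"linear":[0.0079,0.0014,0],"roll":0,"hand":0},{"linear":[0.0079,0.0014,0],"roll":0,"hand":0}]'
python3 -m pendant '[{"linear":[0.0079,0.0014,0],"roll":0,"hand":0},{"linear":[0.0079,0.0014,0],"roll":0,"hand":0},{"linear":[0.0079,0.0014,0],"roll":0,"hand":0},{"linear":[0.0079,0.0014,0],"roll":0,"hand":0},{"linear":[0.0079,0.0014,0],"roll":0,"hand":0}]'
python3 - <<'E'
from h import *
s=ctrl.state();p=s['eef_pos'];a=np.radians(10.1);u=np.array([np.cos(a),np.sin(a)]);n=np.array([-u[1],u[0]]);d=p[:2]-[583.4,-166]
print(d@u,d@n)
w=ctrl.get_image("wrist")[:,:,::-1];t=cv2.resize(ctrl.get_image("top")[40:230,345:445,::-1],None,fx=2.5,fy=2.5)
w=cv2.resize(w,(540,405));o=np.zeros((475,790,3),np.uint8);o[:405,:540]=w;o[:,540:]=t;cv2.imwrite("pics/m2.png",o)
E
```

```text
t: 4.15
eef_pos: [519.2, -178.4, 51.2]
orientation: [[0.985, 0.175, 0.0], [0.175, -0.985, -0.0], [-0.0, 0.0, -1.0]]
contact_force: [-0.3, -0.3, -0.3]
gripper_width: 0.7
grip_force: 0.3
t: 4.65
eef_pos: [538.9, -174.9, 51.1]
orientation: [[0.985, 0.175, -0.0], [0.175, -0.985, -0.0], [-0.0, 0.0, -1.0]]
contact_force: [-1.0, 0.5, -0.3]
gripper_width: 0.4
grip_force: 0.3
-45.35203783587252 -0.9625459024638614
```

View pics/m2.png

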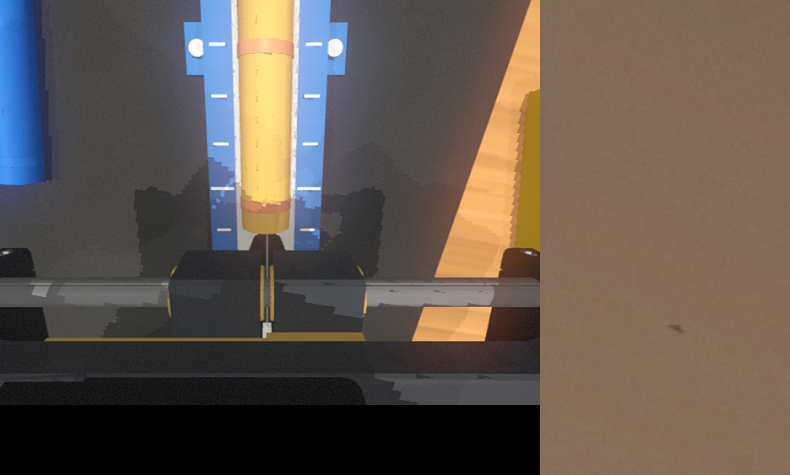

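In the wrist view the rod's rear end (265,228) lies against the fingertips and the rod is in the groove. The arm blocks the top view. About 30 mm remains, so I do 20 mm at speed and then creep while watching the force.

```bash
python3 -m pendant '[{"linear":[0.0079,0.0014,0],"roll":0,"hand":0},{"linear":[0.0079,0.0014,0],"roll":0,"hand":0},{"linear":[0.0079,0.0014,0],"roll":0,"hand":0},{"linear":[0.0059,0.001,0],"roll":0,"hand":0},{"linear":[0.004,0.0007,0],"roll":0,"hand":0}]'
python3 -m pendant '[{"linear":[0.002,0.0004,0],"roll":0,"hand":0},{"linear":[0.002,0.0004,0],"roll":0,"hand":0},{"linear":[0.002,0.0004,0],"roll":0,"hand":0},{"linear":[0.002,0.0004,0],"roll":0,"hand":0},{"linear":[0.002,0.0004,0],"roll":0,"hand":0}]'
python3 - <<'E'
from h import *
s=ctrl.state();print(s['contact_force'])
cv2.imwrite("pics/s2.png",cv2.resize(ctrl.get_image("scene")[190:360,120:320,::-1],None,fx=3.5,fy=3.5,interpolation=cv2.INTER_CUBIC))
E
```

```text
t: 5.25
eef_pos: [555.7, -172.0, 51.2]
orientation: [[0.985, 0.175, 0.0], [0.175, -0.985, -0.0], [-0.0, 0.0, -1.0]]
contact_force: [-1.8, -0.3, -0.5]
gripper_width: 0.5
grip_force: 0.5
t: 5.75
eef_pos: [560.4, -171.0, 51.2]
orientation: [[0.985, 0.175, 0.0], [0.175, -0.985, -0.0], [-0.0, 0.0, -1.0]]
contact_force: [-1.1, -0.1, -0.5]
gripper_width: 0.1
grip_force: 0.4
[-1.11431595 -0.07518024 -0.45304352]
```

View pics/s2.png

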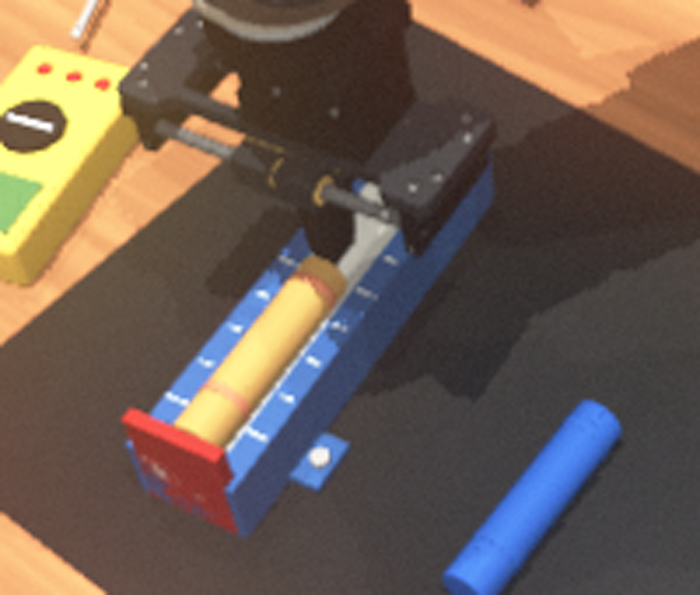

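The scene view shows the rod's front end almost at the stop, near (205,440). I creep on.

```bash
python3 -m pendant '[{"linear":[0.002,0.0004,0],"roll":0,"hand":0},{"linear":[0.002,0.0004,0],"roll":0,"hand":0},{"linear":[0.002,0.0004,0],"roll":0,"hand":0},{"linear":[0.002,0.0004,0],"roll":0,"hand":0},{"linear":[0.001,0.0002,0],"roll":0,"hand":0}]'
```

```text
t: 6.3
eef_pos: [565.0, -170.1, 51.2]
orientation: [[0.985, 0.175, 0.0], [0.175, -0.985, -0.0], [0.0, 0.0, -1.0]]
contact_force: [-1.8, -1.4, -0.3]
gripper_width: 0.2
grip_force: 0.5
```

```bash
python3 -m pendant '[{"linear":[0.001,0.0002,0],"roll":0,"hand":0},{"linear":[0.001,0.0002,0],"roll":0,"hand":0},{"linear":[0.001,0.0002,0],"roll":0,"hand":0},{"linear":[0.001,0.0002,0],"roll":0,"hand":0},{"linear":[0,0,0],"roll":0,"hand":0}]'
```

```text
t: 6.8
eef_pos: [565.6, -169.9, 51.1]
orientation: [[0.985, 0.175, -0.003], [0.175, -0.985, 0.0], [-0.003, -0.001, -1.0]]
contact_force: [-8.2, -4.1, 3.4]
gripper_width: 0.5
grip_force: 4.6
```

The force rose to 9 N and the advance stalled about where expected, so the rod is home. I back off along the groove and rise.

```bash
python3 -m pendant '[{"linear":[-0.01,-0.0018,0],"roll":0,"hand":0},{"linear":[-0.02,-0.0035,0],"roll":0,"hand":0},{"linear":[-0.03,-0.0053,0],"roll":0,"hand":0},{"linear":[-0.02,-0.0035,0.02],"roll":0,"hand":0},{"linear":[0,0,0.05],"roll":0,"hand":0}]'
python3 -m pendant '[{"linear":[0,0,0.08],"roll":0,"hand":0},{"linear":[-0.04,-0.04,0.08],"roll":0,"hand":0},{"linear":[-0.03,-0.08,0.05],"roll":0,"hand":0},{"linear":[-0.02,-0.09,0],"roll":0,"hand":0},{"linear":[0,-0.09,0],"roll":0,"hand":0}]'
python3 -m pendant '[{"linear":[0,-0.09,0],"roll":0,"hand":0},{"linear":[0,-0.09,0],"roll":0,"hand":0},{"linear":[0,-0.06,0],"roll":0,"hand":0},{"linear":[0,0,0],"roll":0,"hand":0},{"linear":[0,0,0],"roll":0,"hand":0}]'
python3 - <<'E'
from h import *
t=ctrl.get_image("top")[:,:,::-1]
cv2.imwrite("pics/t3.png",cv2.resize(t[30:240,150:450],None,fx=2.6,fy=2.6,interpolation=cv2.INTER_CUBIC))
E
```

```text
t: 7.3
eef_pos: [524.7, -176.6, 85.6]
orientation: [[0.985, 0.174, -0.003], [0.174, -0.985, 0.002], [-0.003, -0.002, -1.0]]
contact_force: [-0.9, 0.3, 0.8]
gripper_width: 0.7
grip_force: 0.0
t: 7.8
eef_pos: [480.7, -328.2, 193.5]
orientation: [[0.985, 0.175, 0.002], [0.175, -0.985, -0.002], [0.002, 0.002, -1.0]]
contact_force: [0.5, 0.2, 0.2]
gripper_width: 0.7
grip_force: 0.0
t: 8.3
eef_pos: [481.3, -446.7, 191.3]
orientation: [[0.985, 0.174, -0.0], [0.174, -0.985, 0.0], [-0.0, -0.0, -1.0]]
contact_force: [0.1, -0.1, 0.2]
gripper_width: 0.3
grip_force: 0.0
```

View pics/t3.png

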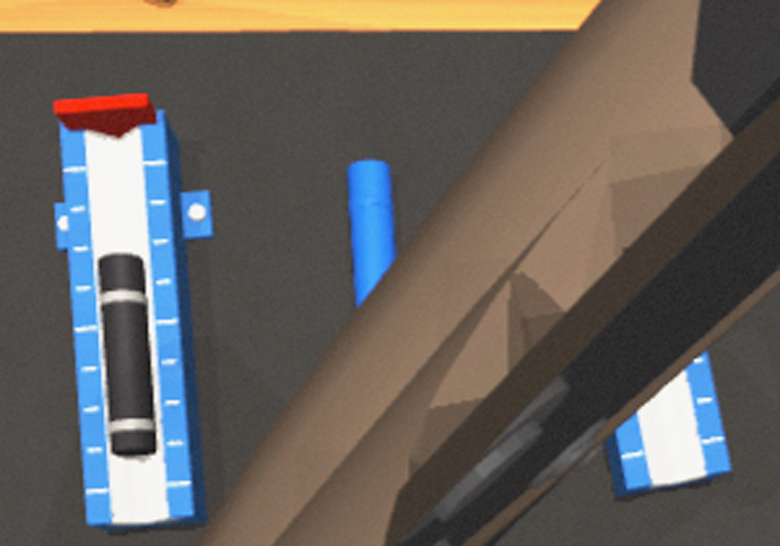

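The black rod is unmoved, and the arm still hides the brass jig. I check that one with the scene camera.

```bash
python3 - <<'E'
from h import *
cv2.imwrite("pics/s3.png",cv2.resize(ctrl.get_image("scene")[190:360,120:320,::-1],None,fx=3.5,fy=3.5,interpolation=cv2.INTER_CUBIC))
E
```

```text
(no output)
```

View pics/s3.png

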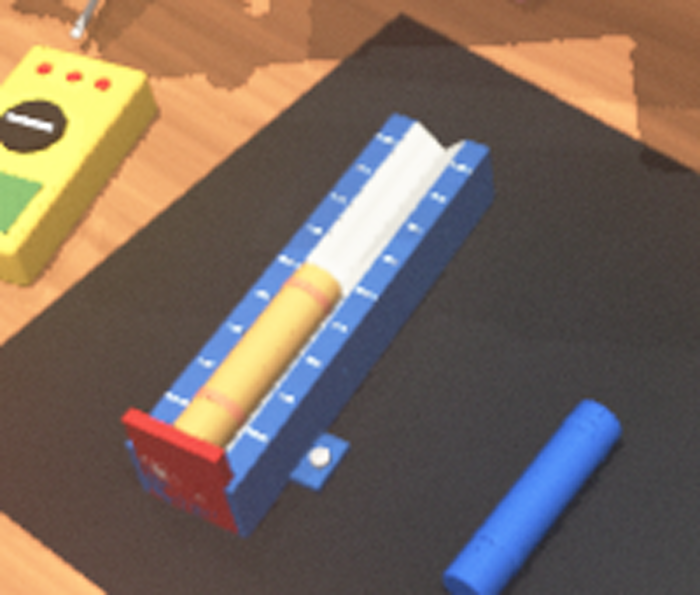

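The rod lies in the groove against the stop, with its rear top edge at about (325,272) in the crop. I compare that with the predicted home position before handing in.

```bash
python3 - <<'E'
from h import *
p=back((120+325/3.5,190+272/3.5),62,"scene")[:2]-[583.4,-166];a=np.radians(10.1)
x=p@[np.cos(a),np.sin(a)];print(x,p@[-np.sin(a),np.cos(a)])
if abs(x+5)<7: print(ctrl.close_job())
E
```

```text
-1.4097975659921413 9.388503512631505
the job is handed in; nothing more can be done
None
```

The brass rod was pushed home against the red stop (advance stalled at about 9 N), then released and the arm moved clear; the black rod looks unmoved in the top view, and the job is handed in with no verdict returned. My last check put the rod's rear end within 4 mm of home along the groove. It also read 9 mm sideways from a rough hand-picked pixel; the handed-in check tested only the distance along the groove, and I judged the rod seated from the picture.

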